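# Push the upturned bowls home on their stands, widest first

## Task

Three hammered metal bowls sit upside down on round steel plates, each standing a little proud of its springy plate. Push each one down lightly from above until its rim is home on its plate: the widest bowl first, then the middle-sized one, then the narrowest. Only push, never lift a bowl, and leave everything else on the bench where it is.

Things in the scene. Friction and masses are not known exactly. Their poses are not given: they have to be found in the camera images.
- wide_top (a point): centre of the flat round foot on top of the wide upturned bowl (foot 60 mm in diameter, level, facing up). The place to push. With the bowl fully home it is 87 mm above the bench unpressed. The plate below gives 1 to 2 mm as the bowl slides and, once home, sinks with it by 0.7 mm a newton (12 mm at most, then hard); so push to some 5 mm below that height, about 10 N. Over 25 N is too hard
- wide_bowl: the wide plain metal bowl, upside down on a round dark steel plate of its own (10 mm thick, 4 mm wider all round than the bowl, its upper face 32 mm above the bench) that floats on a spring on a foot fixed to the bench. Rim 150 mm in diameter, 55 mm high from rim to foot; origin at the centre of its rim plane, z up. It can only go straight up or down
- wide_slide (a joint): how far that bowl has gone down its post towards its plate, m: starts between 0 and 0.004 (standing proud), 0.018 is fully home with its rim on the plate, negative means it has been lifted. It slides stiffly, at a push of about 4 to 7 N, and stays where it is left.
- middle_top (a point): centre of the flat round foot on top of the middle-sized upturned bowl (foot 48 mm in diameter, level, facing up). The place to push. With the bowl fully home it is 94 mm above the bench unpressed. The plate below gives 1 to 2 mm as the bowl slides and, once home, sinks with it by 0.7 mm a newton (12 mm at most, then hard); so push to some 5 mm below that height, about 10 N. Over 25 N is too hard
- middle_bowl: the middle-sized plain metal bowl, upside down on a round dark steel plate of its own (10 mm thick, 4 mm wider all round than the bowl, its upper face 32 mm above the bench) that floats on a spring on a foot fixed to the bench. Rim 116 mm in diameter, 62 mm high from rim to foot; origin at the centre of its rim plane, z up. It can only go straight up or down
- middle_slide (a joint): how far that bowl has gone down its post towards its plate, m: starts between 0 and 0.004 (standing proud), 0.018 is fully home with its rim on the plate, negative means it has been lifted. It slides stiffly, at a push of about 4 to 7 N, and stays where it is left.
- narrow_top (a point): centre of the flat round foot on top of the narrow upturned bowl (foot 36 mm in diameter, level, facing up). The place to push. With the bowl fully home it is 82 mm above the bench unpressed. The plate below gives 1 to 2 mm as the bowl slides and, once home, sinks with it by 0.7 mm a newton (12 mm at most, then hard); so push to some 5 mm below that height, about 10 N. Over 25 N is too hard
- narrow_bowl: the narrow plain metal bowl, upside down on a round dark steel plate of its own (10 mm thick, 4 mm wider all round than the bowl, its upper face 32 mm above the bench) that floats on a spring on a foot fixed to the bench. Rim 84 mm in diameter, 50 mm high from rim to foot; origin at the centre of its rim plane, z up. It can only go straight up or down
- narrow_slide (a joint): how far that bowl has gone down its post towards its plate, m: starts between 0 and 0.004 (standing proud), 0.018 is fully home with its rim on the plate, negative means it has been lifted. It slides stiffly, at a push of about 4 to 7 N, and stays where it is left.
- hammer: bystander, loose, to be left alone: hammer lying flat, 260 mm long
- punch: bystander, loose, to be left alone: square steel punch lying flat, 130 x 14 x 14 mm, along its own x
- oiler: bystander, loose, to be left alone: small steel oil bottle, standing, 38 mm in diameter, 85 mm high; between the middle and right-hand plates
- open_bowl: bystander, loose, to be left alone: spare steel bowl standing the right way up on the bench itself, 110 mm across, 45 mm high; not one of the three
- jar: bystander, loose, to be left alone: amber glass jar, standing, 60 mm in diameter, 75 mm high
- wrench: bystander, loose, to be left alone: wrench lying flat, 170 mm long
- block: bystander, loose, to be left alone: dark wooden block, 60 x 40 x 35 mm
There are look-alikes about, which are no part of the job. What is shaped like the part that bears narrow_top but brown or purple is not meant.

How it is judged:
By the outcome, as a careful person would: the job done as asked, in the order asked, and still so for the second after the job is handed in, with the robot touching nothing.
It also fails if it takes over 48 s, if anything falls off the work surface, if the arm or the gripper's body presses on something with over 40 N, if the wrist force passes 120 N, or if a joint passes its speed limit or range.

## Robot

A 7-joint arm with a two-finger parallel gripper is mounted at the origin on the work surface. World frame = base frame: x ahead of the robot, y to its left, z up, the work surface at z = 0. Lengths are in m, angles in degrees, forces in N, time in s.
With the tool pointing down it reaches from about 0.425 to 0.875 m from the base axis. Payload 4.7 kg.
Tool frame: the origin (TCP) lies on the centre line of the jaws, within the pads' length; the fingertips stand 8 mm ahead of it and the grasp point (between the pads) lies 11 mm behind it; z points along the fingers, y is the direction in which the jaws open and shut (so a half turn about z gives the same grasp; the last joint's range is limited). The gripper opens to 87 mm and grips with 3 to 60 N. Pads are 19 mm wide; open, the fingers measure 117 mm over their backs; the gripper's body (75 mm by 190 mm) begins 51 mm behind the grasp point.
Start: joints at [75.522, 18.392, -4.016, 83.108, 1.295, 78.541, -3.26], TCP at [0.171, -0.627, 0.231] pointing down, gripper open.
Joint ranges: [-163.93, 163.93], [-17.29, 119.83], [-79.2, 71.16], [3.27, 140.29], [-89.18, 269.18], [5.43, 117.66], [-154.24, 154.24]. Speed limits (degrees/s): [147.25, 147.25, 180, 180, 180, 180, 180].

## Interface

Orientations are given as [roll, pitch, yaw] about the fixed x, y, z axes, in that order (R = Rz(yaw) Ry(pitch) Rx(roll)).
In Python, from cell import env gives the robot as it stands. The module is installed in compiled form; this text tells all that it offers.
- The arm moves only by the tool move_arm, never from a script. Its argument "steps" is a list of rows, each a list of 2 entries, a list of its own where there are three numbers: the shift along the tool's x, y, z in m, then the turn about the tool's z in rad. A call has 1 to 20 rows; each row is the pose to reach, as a shift and turn from the pose commanded when the call began, along the tool's axes at that moment; what a row does not reach only later rows make up. A row lasts 1/8 s, in which the tool goes at most 62.5 mm and 10.7 degrees, less where a joint would pass 70% of its speed; a pose out of reach is approached as far as the arm can. A call with a gripper value outside its range is refused whole. "hand" is the closure, from -1 (fully open) to 1 (shut), set as the call begins (left out, the last holds). The fingers move at their own pace and stop on an object; "squeeze" is the grip in N (left out, the last holds). Time passes only in rows, so rows that repeat a pose let the fingers close. It gives the time, the measured TCP pose, the force and the opening at its end, in the units of the state.
- env.get_obs(): the state, without advancing time (a new reading comes with each control period).
- env.read_camera(name): name is "side" or "top" or "wrist"; returns (picture, depth): 480x640x3 uint8, red, green, blue; 480x640 float32, m along the optical axis (not along the pixel's ray), 0 where there is no reading.
- env.calibration(name): a dict with "intrinsics" (3x3 intrinsics, pixels), "position" and "orientation" of the camera in the world; the wrist camera has in their place "mount" (4x4, takes a point from camera to tool coordinates, whose origin is the TCP and whose axes are the flange's). Camera axes: x right, y up, looking along -z (the intrinsics and any distortion apply to the point x, -y, -z); pixel columns grow to the right and rows downward; lengths in m; the calibration is good to about 2 mm. The wrist camera is an equidistant fisheye: a pixel r from the principal point sees the ray r / f radians off the axis. A picture is of the moment at which its call begins: read the wrist's pose just before it. calibration takes no time and is no camera call.
- env.sign_off(): hands the job in, once; it reports no verdict.
Trained networks look in the newest picture that a camera, given by its name, has taken for a name from the list of things; names that differ only in an ending like _2 or _b are one class to them, and where a whole thing is asked for, a point or a joint stands for the part that bears it (a point fixed in the world has none). Each returns a list of dicts, best first, with "conf" (0 to 1); they miss things now and then, are a little off and sometimes report something else, mostly with a low value. They report only what shows in the picture. A call takes as long as a camera call. They do not tell look-alikes from the thing itself.
- env.cut_out(camera, query): "region" (480x640 bool, what is visible of it) and "uv" ([column, row] in pixels, amid what is visible of it).
The state is a dict: "time_s": time; "qpos": joint angles; "joint_velocities": joint speeds; "effort": joint torques, N m; "tool_pos": TCP position; "tool_rot": TCP orientation; "force": force on the tool from outside, world axes, zero at the start; "wrist_torque": the same for the moment, N m; "grip_width": finger opening in m.
Only numpy, scipy, OpenCV 4.12 (cv2) and the standard library are available. Lean on these libraries where they do the work, as an engineer would, in place of code of your own. Each camera call takes 0.05 s, during which the arm holds its last target. There are 200 camera calls.

## Working session

There is one attempt and no reset: what is moved stays moved. The work goes in short steps, Python scripts to look and compute and a tool call to move; the robot and the scene stay as the last step left them, time stands still between calls to the robot, and variables do not carry over. Pictures are saved under pics/ and viewed, about 8 in all and at most 12, crops included, and the job is handed in when it is done.

Besides the shell and the picture viewer there is one more tool, called after ">>>" as a command line: name --argument value ..., lists and objects as JSON in quotes. move_arm: Moves the arm, as the interface text tells. Its arguments: {"type":"object","properties":{"steps":{"type":"array"},"hand":{"type":"number"},"squeeze":{"type":"number"}},"required":["steps"]}

```bash
mkdir -p pics; cat > h.py <<'E'
import numpy as np, cv2
from cell import env
from scipy.spatial.transform import Rotation as R
def cloud(cam,d):
    c=env.calibration(cam);K=np.array(c["intrinsics"]);o=np.array(c["orientation"])
    Rm=o if o.shape==(3,3) else (R.from_euler('xyz',o,degrees=True).as_matrix() if o.size==3 else R.from_quat(o).as_matrix())
    v,u=np.mgrid[:480,:640]
    x=(u-K[0,2])/K[0,0]*d;y=(v-K[1,2])/K[1,1]*d
    return np.stack([x,-y,-d],-1)@Rm.T+np.array(c["position"])
E
python3 - <<'E'
from h import *
print({k:v for k,v in env.get_obs().items() if k in("time_s","tool_pos","tool_rot","force","grip_width")})
for cam in("top","side"):
    print(env.calibration(cam))
    p,d=env.read_camera(cam);cv2.imwrite(f"pics/{cam}0.png",p[:,:,::-1])
    P=cloud(cam,d);np.save(cam+".npy",P)
    for q in("wide_bowl","middle_bowl","narrow_bowl"):
        for r in env.cut_out(cam,q)[:4]:
            m=r["region"]&(d>0);Q=P[m];z=np.percentile(Q[:,2],97);T=Q[Q[:,2]>z-.004]
            print(cam,q,round(r["conf"],2),np.round(r["uv"]),m.sum(),"top",np.round(T.mean(0),4),np.round(np.ptp(T,0),3),"bb",np.round(Q.min(0),3),np.round(Q.max(0),3),p[m].mean(0).round())
E
```

```text
{'time_s': 0.0, 'tool_pos': array([ 0.17116268, -0.62650086,  0.22947407]), 'tool_rot': array([-1.79890071e+02,  7.60948191e-03,  1.52869838e+01]), 'force': array([-0.38739968, -0.48225992, -0.33422204]), 'grip_width': 0.08678632579761981}
{'intrinsics': array([[558.34881517,   0.        , 314.45766646],
       [  0.        , 558.34881517, 236.00673581],
       [  0.        ,   0.        ,   1.        ]]), 'position': array([0.3895692 , 0.06297225, 1.3874501 ]), 'orientation': array([  6.71143985,  -0.10160334, -89.87651376])}
top wide_bowl 0.74 [455. 250.] 2921 top [ 0.5144 -0.2775  0.1039] [0.063 0.068 0.009] bb [ 0.444 -0.352  0.032] [ 0.592 -0.206  0.11 ] [150. 154. 156.]
top middle_bowl 0.74 [345. 205.] 1794 top [ 0.6248 -0.0094  0.1129] [0.047 0.046 0.008] bb [ 0.568 -0.074 -0.004] [0.694 0.05  0.118] [136. 139. 141.]
top narrow_bowl 0.88 [235. 328.] 945 top [0.3223 0.2476 0.1009] [0.034 0.036 0.007] bb [0.283 0.208 0.046] [0.36  0.289 0.106] [ 85.  36. 112.]
top narrow_bowl 0.81 [224. 273.] 944 top [0.4629 0.2715 0.1005] [0.042 0.033 0.007] bb [ 0.422  0.231 -0.003] [0.503 0.3
[... 656 characters left out ...]
 0.5159 -0.272   0.1018] [0.059 0.063 0.006] bb [ 0.442 -0.489 -0.003] [ 0.614 -0.156  0.104] [192. 193. 197.]
side middle_bowl 0.67 [304. 229.] 2006 top [ 0.6249 -0.0036  0.1111] [0.047 0.048 0.006] bb [ 0.569 -0.049  0.049] [0.683 0.054 0.114] [187. 187. 190.]
side narrow_bowl 0.97 [329. 368.] 2076 top [0.4632 0.2768 0.0981] [0.036 0.036 0.006] bb [0.422 0.239 0.03 ] [0.504 0.317 0.101] [189. 191. 194.]
side narrow_bowl 0.89 [426. 379.] 2360 top [0.323 0.252 0.099] [0.035 0.038 0.006] bb [0.282 0.218 0.03 ] [0.366 0.293 0.102] [122.  61. 158.]
side narrow_bowl 0.71 [258. 431.] 2904 top [0.5172 0.4092 0.0993] [0.035 0.036 0.006] bb [ 0.476  0.341 -0.002] [0.577 0.451 0.102] [116.  74.  44.]
```

View pics/top0.png

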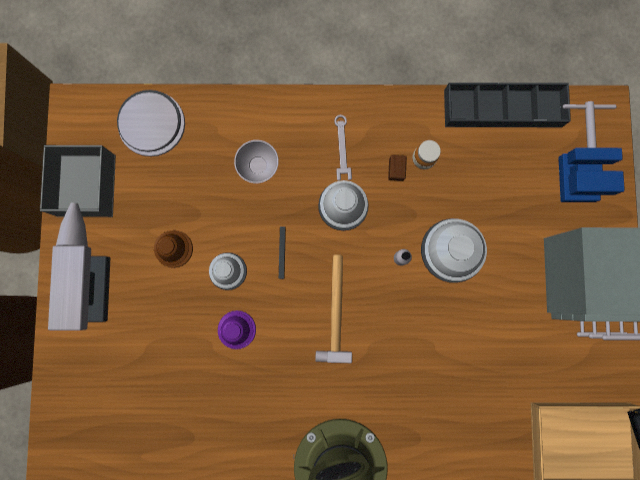

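View pics/side0.png

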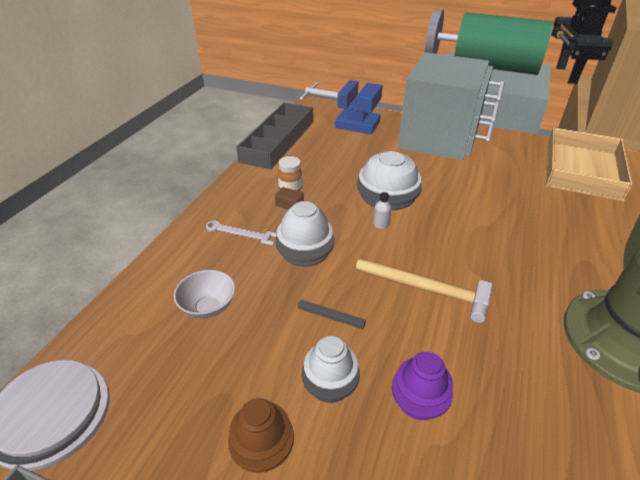

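```bash
python3 - <<'E'
from h import *
for c in("top","side"):
    P=np.load(c+".npy").reshape(-1,3)
    print(c,"rows x .1...6 ; cols y -.70..-.30 step .05: max z cm")
    for x in np.arange(.1,.65,.05):
        print(round(x,2),[int(100*max(P[(abs(P[:,0]-x)<.025)&(abs(P[:,1]-y)<.025),2],default=-1)) for y in np.arange(-.7,-.25,.05)])
E
```

```text
top rows x .1...6 ; cols y -.70..-.30 step .05: max z cm
0.1 [2, 1, 1, 29, 1, 5, 0, 0, 0]
0.15 [5, 5, 5, 33, 5, 5, 0, 0, 0]
0.2 [0, 0, 0, 33, 0, 0, 0, 0, 0]
0.25 [1, 0, 0, 0, 0, 0, 0, 0, 0]
0.3 [10, 17, 17, 17, 0, 0, 0, 0, 0]
0.35 [0, 19, 20, 20, 20, 0, 0, 0, 0]
0.4 [-100, 20, 20, 20, 20, 1, 1, 0, 0]
0.45 [-100, 20, 20, 20, 20, 0, 0, 7, 9]
0.5 [-100, 20, 20, 20, 20, 0, 0, 9, 11]
0.55 [-100, 20, 20, 20, 20, 0, 0, 9, 10]
0.6 [0, 0, 1, 0, 1, 0, 0, 0, 7]
side rows x .1...6 ; cols y -.70..-.30 step .05: max z cm
0.1 [5, 0, 39, 33, -100, 5, 0, 0, 0]
0.15 [28, 38, 40, 39, 32, 5, 0, 0, 0]
0.2 [33, 39, 40, 39, 33, 0, 0, 0, 0]
0.25 [33, 30, 0, 0, 0, 0, 0, 0, 0]
0.3 [10, 16, 16, 16, 0, 0, 0, 0, 0]
0.35 [19, 20, 20, 20, 20, 0, 0, 0, 0]
0.4 [20, 20, 20, 20, 20, 0, 0, 0, 0]
0.45 [20, 20, 20, 20, 20, 0, 0, 0, 9]
0.5 [20, 20, 20, 20, 20, 0, -100, 8, 10]
0.55 [20, 20, 20, 20, 20, -100, -100, -100, 10]
0.6 [0, 0, 0, 0, 0, 0, 0, 0, 7]
```

>>> move_arm --steps '[[[0,0,-0.05],0],[[0,0,-0.1],0],[[0.017,-0.01,-0.1],0],[[0.051,-0.03,-0.1],0],[[0.093,-0.055,-0.1],0],[[0.136,-0.079,-0.1],0],[[0.178,-0.104,-0.1],0],[[0.221,-0.129,-0.1],0],[[0.263,-0.154,-0.1],0],[[0.306,-0.179,-0.1],0],[[0.348,-0.204,-0.1],0],[[0.382,-0.224,-0.1],0],[[0.408,-0.238,-0.1],0],[[0.4245,-0.248,-0.1],0],[[0.4245,-0.248,-0.1],0],[[0.4245,-0.248,-0.1],0]]' --hand 1 --squeeze 10

```text
time_s: 2.4
tool_pos: [0.5144, -0.2773, 0.3303]
tool_rot: [180.0, 0.1, 15.2]
force: [-0.2, -1.5, -0.8]
grip_width: 0.0003
```

>>> move_arm --steps '[[[0,0,0.02],0],[[0,0,0.06],0],[[0,0,0.1],0],[[0,0,0.14],0],[[0,0,0.175],0],[[0,0,0.195],0],[[0,0,0.205],0],[[0,0,0.205],0],[[0,0,0.205],0]]'

```text
time_s: 3.52
tool_pos: [0.5163, -0.2764, 0.127]
tool_rot: [179.9, -0.1, 15.3]
force: [0.7, 0.1, -0.0]
grip_width: 0.0004
```

```bash
python3 - <<'E'
from h import *
o=env.get_obs();print(o["time_s"],o["tool_pos"],o["force"],o["tool_rot"])
p,d=env.read_camera("side");cv2.imwrite("pics/side1.png",cv2.resize(p[60:300,240:520,::-1],None,fx=2.5,fy=2.5))
E
```

```text
3.525 [ 0.51630223 -0.27638795  0.12696669] [ 0.68096779  0.07798102 -0.00231902] [ 1.79897001e+02 -9.20788799e-02  1.52801460e+01]
```

View pics/side1.png

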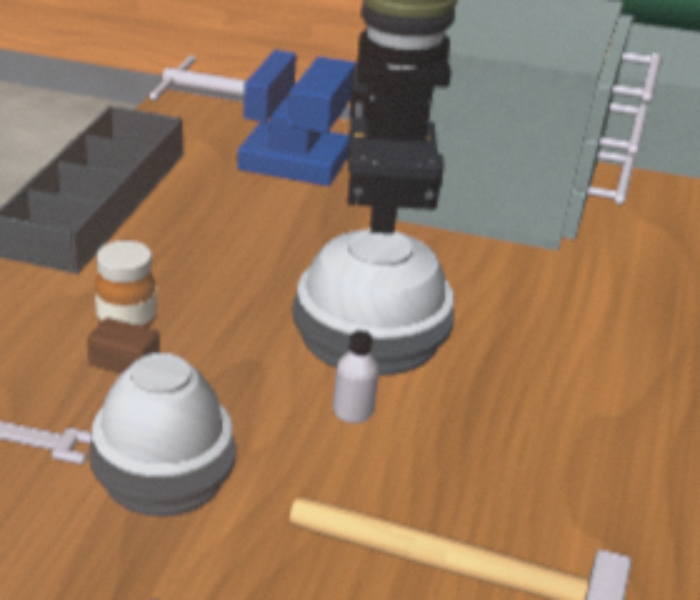

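>>> move_arm --steps '[[[0,0,0.006],0],[[0,0,0.01],0],[[0,0,0.013],0],[[0,0,0.016],0],[[0,0,0.019],0],[[0,0,0.022],0],[[0,0,0.025],0],[[0,0,0.028],0],[[0,0,0.028],0]]'

```text
time_s: 4.7
tool_pos: [0.5154, -0.2758, 0.0978]
tool_rot: [-180.0, 0.0, 15.3]
force: [-1.7, 0.6, 5.2]
grip_width: 0.0009
```

>>> move_arm --steps '[[[0,0,0.002],0],[[0,0,0.004],0],[[0,0,0.006],0],[[0,0,0.008],0],[[0,0,0.008],0]]'

```text
time_s: 5.32
tool_pos: [0.5155, -0.2759, 0.0906]
tool_rot: [180.0, 0.0, 15.3]
force: [-3.3, 1.0, 9.4]
grip_width: -0.0
```

>>> move_arm --steps '[[[0,0,0.001],0],[[0,0,0.002],0],[[0,0,0.002],0]]'

```text
time_s: 5.7
tool_pos: [0.5155, -0.2759, 0.0891]
tool_rot: [180.0, 0.0, 15.3]
force: [-3.7, 1.7, 11.2]
grip_width: 0.0002
```

>>> move_arm --steps '[[[0,0,-0.01],0],[[0,0,-0.04],0],[[0,0,-0.08],0],[[0,0,-0.1],0],[[0.009,-0.012,-0.1],0],[[0.03,-0.039,-0.1],0],[[0.055,-0.072,-0.1],0],[[0.08,-0.105,-0.1],0],[[0.105,-0.137,-0.1],0],[[0.13,-0.17,-0.1],0],[[0.152,-0.199,-0.1],0],[[0.169,-0.221,-0.1],0],[[0.177,-0.231,-0.1],0],[[0.177,-0.231,-0.1],0],[[0.177,-0.231,-0.085],0],[[0.177,-0.231,-0.06],0],[[0.177,-0.231,-0.048],0],[[0.177,-0.231,-0.045],0],[[0.177,-0.231,-0.045],0]]'

```text
time_s: 8.07
tool_pos: [0.6255, -0.0067, 0.1328]
tool_rot: [180.0, -0.0, 15.3]
force: [-0.1, -0.7, 0.5]
grip_width: 0.0003
```

```bash
python3 - <<'E'
from h import *
o=env.get_obs();print(o["time_s"],o["tool_pos"],o["force"],o["tool_rot"])
p,d=env.read_camera("side");cv2.imwrite("pics/side2.png",cv2.resize(p[60:300,240:520,::-1],None,fx=2.5,fy=2.5))
P=cloud("side",d);A=np.load("side.npy")
# foot discs: compare median height of same world column before/after
for n,(x,y) in dict(wide=(.5159,-.272),middle=(.6249,-.0036),narrow=(.4632,.2768)).items():
    f=lambda Q:np.median(Q[(np.hypot(Q[...,0]-x,Q[...,1]-y)<.012)&(Q[...,2]>.06)&(Q[...,2]<.115)][:,2])
    print(n,f(A).round(4),f(P).round(4))
E
```

```text
8.075 [ 0.62545681 -0.00673723  0.13278532] [-0.11240865 -0.73353214  0.54491105] [ 1.79987382e+02 -1.99518070e-02  1.52565140e+01]
wide 0.1021 0.0859
middle 0.1111 0.1115
narrow 0.0982 0.0984
```

View pics/side2.png

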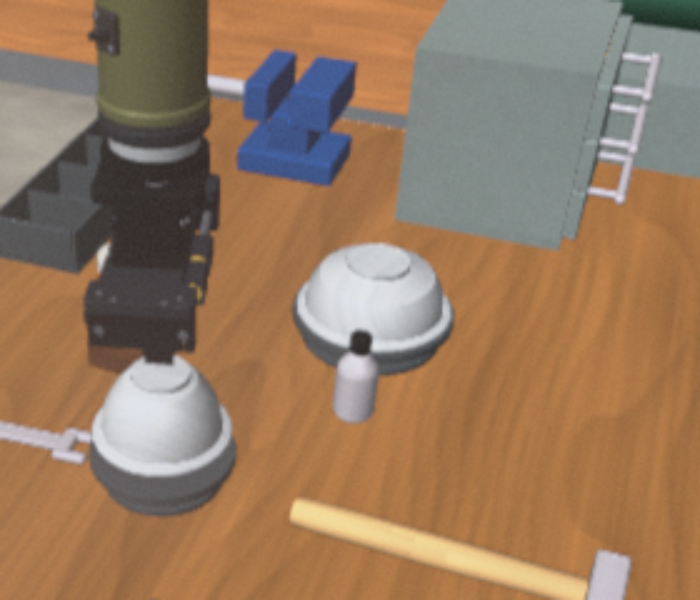

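>>> move_arm --steps '[[[0,0,0.005],0],[[0,0,0.009],0],[[0,0,0.012],0],[[0,0,0.015],0],[[0,0,0.018],0],[[0,0,0.021],0],[[0,0,0.024],0],[[0,0,0.027],0],[[0,0,0.03],0],[[0,0,0.03],0]]'

```text
time_s: 9.38
tool_pos: [0.6253, -0.0064, 0.1031]
tool_rot: [180.0, 0.0, 15.3]
force: [-2.6, 0.1, 5.0]
grip_width: 0.0006
```

>>> move_arm --steps '[[[0,0,0.002],0],[[0,0,0.004],0],[[0,0,0.006],0],[[0,0,0.007],0],[[0,0,0.007],0]]'

```text
time_s: 10.0
tool_pos: [0.6253, -0.0064, 0.0972]
tool_rot: [180.0, 0.0, 15.3]
force: [-4.1, -1.2, 10.0]
grip_width: 0.0009
```

>>> move_arm --steps '[[[0,0,0.001],0],[[0,0,0.002],0],[[0,0,0.002],0]]'

```text
time_s: 10.38
tool_pos: [0.6253, -0.0063, 0.0956]
tool_rot: [179.9, -0.0, 15.3]
force: [-5.7, -0.8, 12.9]
grip_width: 0.0009
```

>>> move_arm --steps '[[[0,0,-0.01],0],[[0,0,-0.04],0],[[0,0,-0.08],0],[[0,0,-0.09],0],[[-0.003,-0.013,-0.09],0],[[-0.012,-0.044,-0.09],0],[[-0.022,-0.085,-0.09],0],[[-0.033,-0.125,-0.09],0],[[-0.044,-0.166,-0.09],0],[[-0.055,-0.207,-0.09],0],[[-0.065,-0.247,-0.09],0],[[-0.074,-0.282,-0.09],0],[[-0.08,-0.304,-0.09],0],[[-0.083,-0.313,-0.09],0],[[-0.083,-0.313,-0.09],0],[[-0.083,-0.313,-0.07],0],[[-0.083,-0.313,-0.045],0],[[-0.083,-0.313,-0.031],0],[[-0.083,-0.313,-0.026],0],[[-0.083,-0.313,-0.026],0]]'

```text
time_s: 12.88
tool_pos: [0.463, 0.2735, 0.1196]
tool_rot: [-180.0, -0.0, 15.3]
force: [0.1, 0.6, 0.4]
grip_width: 0.0005
```

```bash
python3 - <<'E'
from h import *
o=env.get_obs();print(o["time_s"],o["tool_pos"],o["force"],o["tool_rot"])
p,d=env.read_camera("side");cv2.imwrite("pics/side3.png",cv2.resize(p[190:430,190:470,::-1],None,fx=2.5,fy=2.5))
P=cloud("side",d);A=np.load("side.npy")
for n,(x,y) in dict(wide=(.5159,-.272),middle=(.6249,-.0036),narrow=(.4632,.2768)).items():
    f=lambda Q:np.median(Q[(np.hypot(Q[...,0]-x,Q[...,1]-y)<.012)&(Q[...,2]>.06)&(Q[...,2]<.115)][:,2])
    print(n,f(A).round(4),f(P).round(4))
E
```

```text
12.875 [0.46296372 0.27347589 0.11961357] [0.08959904 0.56109438 0.42889268] [-1.79999511e+02 -2.34919739e-04  1.52630708e+01]
wide 0.1021 0.0861
middle 0.1111 0.0932
narrow 0.0982 nan
  return _methods._mean(a, axis=axis, dtype=dtype,
  ret = ret.dtype.type(ret / rcount)
```

View pics/side3.png

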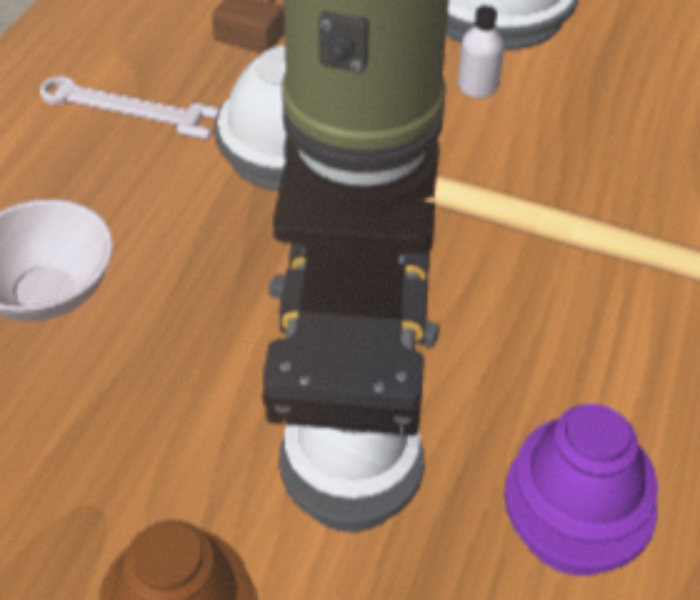

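>>> move_arm --steps '[[[0,0,0.005],0],[[0,0,0.009],0],[[0,0,0.012],0],[[0,0,0.015],0],[[0,0,0.018],0],[[0,0,0.021],0],[[0,0,0.024],0],[[0,0,0.027],0],[[0,0,0.027],0]]'

```text
time_s: 14.05
tool_pos: [0.4627, 0.2736, 0.093]
tool_rot: [180.0, 0.0, 15.3]
force: [-1.1, -1.5, 6.2]
grip_width: 0.0004
```

>>> move_arm --steps '[[[0,0,0.002],0],[[0,0,0.004],0],[[0,0,0.006],0],[[0,0,0.007],0],[[0,0,0.007],0]]'

```text
time_s: 14.68
tool_pos: [0.4627, 0.2737, 0.0865]
tool_rot: [180.0, 0.0, 15.3]
force: [-3.0, -2.3, 8.3]
grip_width: -0.0
```

>>> move_arm --steps '[[[0,0,0.001],0],[[0,0,0.002],0],[[0,0,0.003],0],[[0,0,0.003],0]]'

```text
time_s: 15.18
tool_pos: [0.4627, 0.2737, 0.084]
tool_rot: [179.9, -0.0, 15.3]
force: [-4.0, -4.0, 12.2]
grip_width: 0.0003
```

>>> move_arm --steps '[[[0,0,-0.01],0],[[0,0,-0.04],0],[[0,0,-0.08],0],[[0,0,-0.12],0],[[0,0,-0.15],0],[[-0.005,0.02,-0.16],0],[[-0.015,0.06,-0.16],0],[[-0.025,0.1,-0.16],0],[[-0.035,0.14,-0.16],0],[[-0.045,0.16,-0.16],0],[[-0.045,0.16,-0.16],0],[[-0.045,0.16,-0.16],0]]'

```text
time_s: 16.68
tool_pos: [0.4615, 0.1089, 0.2426]
tool_rot: [-180.0, -0.0, 15.4]
force: [0.2, 0.4, 0.1]
grip_width: 0.0003
```

```bash
python3 - <<'E' 2>/dev/null
from h import *
o=env.get_obs();print(o["time_s"],o["tool_pos"],o["force"])
C={"side":dict(wide=(.5159,-.272),middle=(.6249,-.0036),narrow=(.4632,.2768)),"top":dict(wide=(.5144,-.2775),middle=(.6248,-.0094),narrow=(.4629,.2715))}
for c in C:
    p,d=env.read_camera(c);cv2.imwrite(f"pics/{c}4.png",p[:,:,::-1])
    P=cloud(c,d);A=np.load(c+".npy")
    for n,(x,y) in C[c].items():
        f=lambda Q:np.median(Q[(np.hypot(Q[...,0]-x,Q[...,1]-y)<.012)&(Q[...,2]>.06)&(Q[...,2]<.118)][:,2])
        print(c,n,f(A).round(4),f(P).round(4))
E
```

```text
16.675 [0.46146701 0.10888368 0.24258576] [0.21734623 0.37988118 0.09524529]
side wide 0.1021 nan
side middle 0.1111 0.0931
side narrow 0.0982 0.0812
top wide 0.1027 0.0869
top middle 0.1118 0.0938
top narrow 0.0992 0.0816
```

View pics/side4.png

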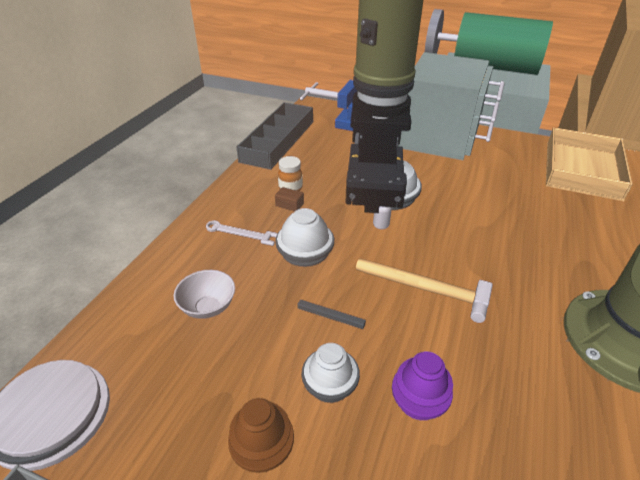

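```bash
python3 -c "
from cell import env
print(env.sign_off())"
```

```text
the job is handed in; nothing more can be done
None
```

All three silver bowls are pushed home, in the order wide, middle, narrow. I pushed with the closed fingertips on each foot. The final forces were about 11, 13 and 12 N, under the 25 N limit.

After retreating, I compared the foot heights seen by the top camera with the fully-home heights:

| Bowl | Measured | Fully home |
|---|---|---|
| Wide | 86.9 mm | 87 mm |
| Middle | 93.8 mm | 94 mm |
| Narrow | 81.6 mm | 82 mm |

- **Second camera:** the side camera read about 1 mm lower throughout, at 86.1, 93.1 and 81.2 mm. The wide reading was taken before the last push, because the arm blocked that bowl in the final side view.
- **Surroundings:** the other items and the brown and purple look-alikes look unmoved in the side picture. I judged that by eye and did not measure it. The arm hid most of the oiler in the final view.
- **Hand-in:** the job was handed in at about 16.8 s, with the gripper clear of everything and wrist force near zero.

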